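Hook the rinse trough into the plate washer's carriage

ROBOT

A 6-joint arm with a two-finger parallel gripper is mounted at the origin on the work surface. World frame = base frame: x ahead of the robot, y to its left, z up, the work surface at z = 0. Lengths are in m, angles in degrees, forces in N, time in s.
With the tool pointing down it reaches from about 0.3 to 0.875 m from the base axis. Payload 4.2 kg.
Tool frame: the origin (TCP) lies midway between the tips of the shut fingers; the grasp point (between the pads) lies 19 mm behind it; z points along the fingers, x is the direction in which the jaws open and shut, and the axes are right-handed (so a half turn about z gives the same grasp; the last joint's range is limited). The gripper opens to 85 mm and grips with 20 to 120 N. Pads are 22 mm wide; open, the fingers measure 114 mm over their backs; the gripper's body (76 mm by 85 mm) begins 54 mm behind the grasp point. The pads swing forward as they close: fully open they stand 13 mm farther back than shut.
Start: joints at [-70.646, 18.312, 89.639, -0, 72.044, -1.146], TCP at [0.201, -0.539, 0.231] pointing down, gripper open.
Joint ranges: [-177.97, 177.97], [-48.28, 115.42], [12.27, 149.76], [-77.06, 257.06], [2.81, 150.46], [-146.56, 146.56]. Speed limits (degrees/s): [147.25, 147.25, 180, 180, 180, 180].

INTERFACE

Orientations are given as [roll, pitch, yaw] about the fixed x, y, z axes, in that order (R = Rz(yaw) Ry(pitch) Rx(roll)).
In Python, from rig import arm, viewer, job gives the robot as it stands. The module is installed in compiled form; this text tells all that it offers.
- The arm moves only by the shell command python3 -m creep 'ROWS' [OPENING] [FORCE]. ROWS is JSON, one flat list of numbers, 4 for each row, row after row: the shift along the tool's x, y, z in cm, then the turn about the tool's z in rad. A call has 1 to 12 rows; each row shifts and turns the commanded pose from where the row before left it, along the tool's axes as they then stand; what a row does not reach is not made up. A row lasts 1/12 s, in which the tool goes at most 41.7 mm and 7.16 degrees, less where a joint would pass 70% of its speed; a pose out of reach is approached as far as the arm can. A call with a gripper value outside its range is refused whole. OPENING is the opening, from -1 (shut) to 1 (fully open), set as the call begins (- or left out, the last holds). The fingers move at their own pace and stop on an object; FORCE is the grip in N (left out, the last holds). Time passes only in rows, so rows that do not move let the fingers close. It gives the time, the measured TCP pose, the force and the opening at its end, in the units of the state.
- arm.state(): the state, without advancing time (a new reading comes with each control period).
- viewer.snapshot(name): name is "side" or "top" or "wrist"; returns the picture (400x640x3 uint8, red, green, blue); there is no depth.
- viewer.get_calibration(name): a dict with "intrinsics" (3x3 intrinsics, pixels), "k1" (the pictures are not rectified: a ray, as slopes to the right and down, at radius r is drawn at 1 + k1 r^2 times it, then the intrinsics apply), "T" (4x4, takes a point from camera to world coordinates); the wrist camera has in their place "T_tool_cam" (4x4, takes a point from camera to tool coordinates, whose origin is the TCP and whose axes are the tool frame's). Camera axes: x right, y up, looking along -z (the intrinsics and any distortion apply to the point x, -y, -z); pixel columns grow to the right and rows downward; lengths in m; the calibration is good to about 2 mm. A picture is of the moment at which its call begins: read the wrist's pose just before it. get_calibration takes no time and is no camera call.
- job.job_done(): hands the job in, once; it reports no verdict.
The state is a dict: "time": time; "q": joint angles; "dq": joint speeds; "joint_efforts": joint torques, N m; "tool_pos": TCP position; "eef_rot": TCP orientation; "contact_force": force on the tool from outside, world axes, zero at the start; "wrist_torque": the same for the moment, N m; "width": opening from 0.0 (shut) to 1.0 (fully open).
Only numpy, scipy, OpenCV 4.12 (cv2) and the standard library are available. Lean on these libraries where they do the work, as an engineer would, in place of code of your own. Each camera call takes 0.05 s, during which the arm holds its last target. There are 200 camera calls.

TASK

Fit the rinse trough that has a tongue into the washer's carriage: with its other end raised, hook the tongue under the retaining lip, then swing the raised end down in front of the far stop so that the trough lies flat on the carriage, and let go. Leave the similar trough without a tongue where it is.

Things in the scene. Friction and masses are not known exactly. Their poses are not given: they have to be found in the camera images.
- trough_center (a point): Centre, 18 mm above the underside, of the rinse trough to fit: open grey plastic box 100 mm long (its x), 60 wide (y), 36 high, walls 4 mm, low cross wall inside, 0.1 to 0.2 kg, loose on the bench, z up. From its -x end, flush with the underside, juts a flat tongue 38 mm long, 40 wide, 5 thick. Grip it across the 60 mm.
- tongue_tip (a point): Middle of the free end of the trough's tongue, half-way through its thickness: 88 mm towards -x from the trough's middle, 2.5 mm above the underside; the trough's axes. It goes under the lip of the washer's carriage. Once seated it has 8 mm of play to either end and 12 mm to either side.
- pocket (a point): Place of the seated trough's underside middle, axes alike: on the carriage's flat floor, 30 mm above the bench. Towards -x a grey lip, 18 to 22 mm above the floor, juts from a wall 96 mm away to 74 mm away; slot 64 mm wide (y). At +x a stop 14 mm high, foot 58 mm away, top sloping outwards. Sides open. Fixed white washer, 0.2 m high, 240 mm towards -y.
- plain_trough_center (a point): Centre (18 mm above the underside) of a bystander: a grey trough of the same body, 100 x 60 x 36 mm, but without a tongue. It stays where it is.

How it is judged:
By the outcome, as a careful person would: the job done as asked, in the order asked, and still so for the second after the job is handed in, with the robot touching nothing.
It also fails if it takes over 45 s, if anything falls off the work surface, if the arm or the gripper's body presses on something with over 40 N, if the wrist force passes 120 N, or if a joint passes its speed limit or range.

## Working session

There is one attempt and no reset: what is moved stays moved. The work goes in short steps, Python scripts to look and compute and a shell command to move; the robot and the scene stay as the last step left them, time stands still between calls to the robot, and variables do not carry over. Pictures are saved under pics/ and viewed, about 8 in all and at most 12, crops included, and the job is handed in when it is done.

```bash
mkdir -p pics
python3 - <<'E'
from rig import arm, viewer
import cv2, numpy as np
for n in ("side","top","wrist"):
    c=viewer.get_calibration(n); print(n,{k:np.round(v,4).tolist() for k,v in c.items()})
s=arm.state(); print(s)
a=viewer.snapshot("side");b=viewer.snapshot("top");
cv2.imwrite("pics/side0.png",a[:,:,::-1]);cv2.imwrite("pics/top0.png",b[:,:,::-1])
w=viewer.snapshot("wrist");cv2.imwrite("pics/wrist0.png",w[:,:,::-1])
E
```

```text
side {'intrinsics': [[412.2029, 0.0, 323.5461], [0.0, 412.2029, 207.3845], [0.0, 0.0, 1.0]], 'k1': -0.0965, 'T': [[-0.9571, 0.1734, -0.232, 0.2957], [-0.2888, -0.5123, 0.8088, 0.8392], [0.0214, 0.8411, 0.5404, 0.5635], [0.0, 0.0, 0.0, 1.0]]}
top {'intrinsics': [[380.064, 0.0, 320.9077], [0.0, 380.064, 198.1448], [0.0, 0.0, 1.0]], 'k1': -0.0221, 'T': [[-0.0023, 0.999, -0.0454, 0.4782], [-0.9998, -0.0014, 0.0197, 0.0574], [0.0197, 0.0455, 0.9988, 0.7821], [0.0, 0.0, 0.0, 1.0]]}
wrist {'intrinsics': [[341.1301, 0.0, 318.4922], [0.0, 341.1301, 199.9431], [0.0, 0.0, 1.0]], 'k1': -0.0102, 'T_tool_cam': [[1.0, -0.0009, 0.0002, -0.0004], [-0.0008, -0.9456, -0.3252, -0.0825], [0.0004, 0.3252, -0.9456, -0.1427], [0.0, 0.0, 0.0, 1.0]]}
{'time': 0.0, 'q': array([-7.06457361e+01,  1.83499773e+01,  8.97072977e+01, -1.64047363e-05,
        7.20446598e+01, -1.14690761e+00]), 'dq': array([ 0.04172027, -0.08559143,  0.0606038 ,  0.05950613, -0.05115026,
        0.10850628]), 'joint_efforts': array([-3.34724837e-04, -4.15527785e+01, -2.34163284e+01,  2.12249638e-04,
        8.03792034e-03, -1.38393028e-05]), 'tool_pos': array([ 0.20120913, -0.5381232 ,  0.23049291]), 'eef_rot': array([-1.79997975e+02,  1.01914726e-01, -6.94988216e+01]), 'contact_force': array([-0.55127137, -0.18722018, -0.4693833 ]), 'wrist_torque': array([ 0.02320517,  0.04363669, -0.05597309]), 'width': 0.9977672618328272}
```

View pics/top0.png

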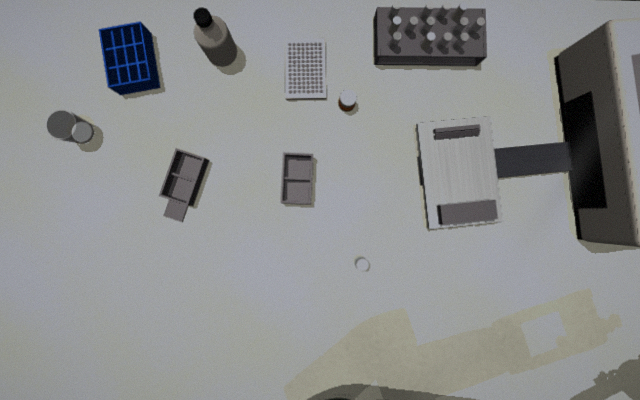

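View pics/side0.png

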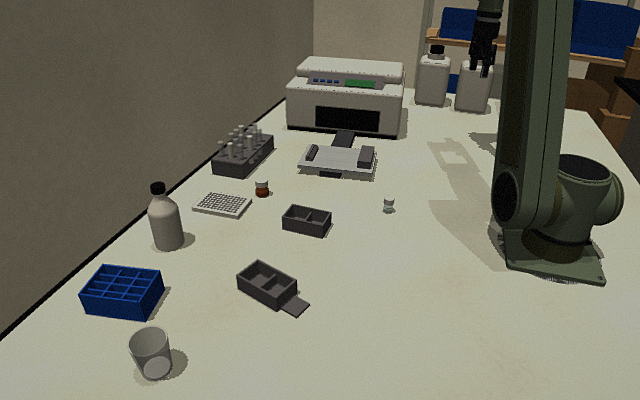

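Top view: tongued trough at (185,175) with tongue at (176,212), plain trough at (298,179), carriage at (460,172) with lip at (468,212) and stop at (457,131). The side view agrees.

```bash
cat > h.py <<'E'
import numpy as np, cv2
from scipy.spatial.transform import Rotation as R
from rig import viewer
def ray(n,uv,T=None):
    c=viewer.get_calibration(n); K=np.array(c["intrinsics"])
    T=np.array(c["T"]) if T is None else T
    k=float(c["k1"]); x=(np.array(uv,float)-K[:2,2])/[K[0,0],K[1,1]]; u=x.copy()
    for _ in range(20): u=x/(1+k*(u@u))
    d=T[:3,:3]@[u[0],-u[1],-1]; return T[:3,3],d
def plane(n,uv,z,T=None):
    o,d=ray(n,uv,T); return o+d*(z-o[2])/d[2]
def proj(n,p,T=None):
    c=viewer.get_calibration(n); K=np.array(c["intrinsics"]); T=np.array(c["T"]) if T is None else T
    q=T[:3,:3].T@(np.array(p)-T[:3,3]); u=np.array([q[0],-q[1]])/-q[2]; u=u*(1+c["k1"]*(u@u))
    return K[:2,:2]@u+K[:2,2]
def wristT(s):
    T=np.eye(4);T[:3,:3]=R.from_euler('xyz',s["eef_rot"],degrees=True).as_matrix();T[:3,3]=s["tool_pos"]
    return T@np.array(viewer.get_calibration("wrist")["T_tool_cam"])
E
python3 - <<'E'
import cv2,numpy as np
from h import *
b=cv2.imread("pics/top0.png"); g=b.max(2)
m=(g<135).astype(np.uint8)*255
cs,_=cv2.findContours(m,cv2.RETR_EXTERNAL,cv2.CHAIN_APPROX_NONE)
for c in cs:
    A=cv2.contourArea(c)
    if A>200:
        r=cv2.minAreaRect(c); print(A,np.round(cv2.boxPoints(r),1).tolist(), cv2.approxPolyDP(c,4,True)[:,0].tolist() if A<4000 else '')
crop=np.hstack([cv2.resize(b[140:230,140:220],None,fx=4,fy=4,interpolation=2),cv2.resize(b[110:235,410:505],None,fx=4,fy=4,interpolation=2)[:360]]) if 0 else None
v=np.zeros((500,780,3),np.uint8)
v[:400,:340]=cv2.resize(b[135:235,145:230],None,fx=4,fy=4,interpolation=2)
v[:,350:750]=cv2.resize(b[110:235,410:510],None,fx=4,fy=4,interpolation=2)
cv2.imwrite("pics/crop0.png",v)
E
```

```text
1457.0 [[307.0, 383.0], [475.0, 383.0], [475.0, 399.0], [307.0, 399.0]] [[307, 399], [475, 399], [362, 383], [335, 386]]
1523.5 [[570.0, 354.0], [639.0, 354.0], [639.0, 399.0], [570.0, 399.0]] [[639, 354], [617, 369], [599, 372], [593, 386], [570, 399], [605, 399], [621, 390], [639, 399]]
1327.5 [[435.70001220703125, 204.1999969482422], [495.6000061035156, 197.89999389648438], [498.29998779296875, 223.1999969482422], [438.3999938964844, 229.60000610351562]] [[496, 202], [438, 204], [438, 223], [452, 223], [455, 227], [447, 227], [497, 222]]
1699.5 [[279.8999938964844, 205.8000030517578], [282.70001220703125, 151.89999389648438], [316.5, 153.6999969482422], [313.70001220703125, 207.60000610351562]] [[284, 152], [281, 203], [313, 206], [316, 160], [312, 154]]
2295.0 [[152.5, 212.3000030517578], [175.0, 147.3000030517578], [213.0, 160.39999389648438], [190.5, 225.5]] [[176, 148], [159, 195], [168, 199], [163, 215], [182, 222], [187, 207], [197, 206], [211, 162]]
517.0 [[432.1000061035156, 128.10000610351562], [479.79998779296875, 123.5], [481.0, 136.0], [433.29998779296875, 140.60000610
[... 600 characters left out ...]
56], [639, 111]]
3683.5 [[98.69999694824219, 28.399999618530273], [153.89999389648438, 19.600000381469727], [165.39999389648438, 92.4000015258789], [110.19999694824219, 101.0999984741211]] [[141, 22], [99, 30], [108, 87], [124, 98], [164, 91], [156, 37]]
15157.0 [[478.0, 37.099998474121094], [611.0, 19.700000762939453], [640.7999877929688, 248.1999969482422], [507.79998779296875, 265.6000061035156]] 
2011.5 [[181.1999969482422, 17.600000381469727], [210.39999389648438, -0.5], [251.0, 64.80000305175781], [221.8000030517578, 82.9000015258789]] [[195, 9], [194, 37], [208, 59], [224, 73], [241, 71], [245, 56], [225, 23], [206, 8]]
6788.0 [[373.0, 5.0], [486.0, 5.0], [486.0, 70.0], [373.0, 70.0]]
```

View pics/crop0.png

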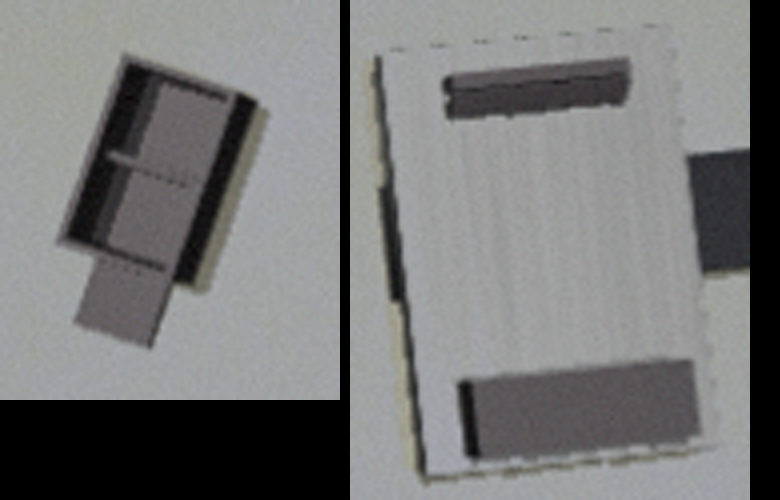

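Run:
```python
from h import *
f=lambda u,v,z:plane("top",[145+(u+.5)/4-.5,135+(v+.5)/4-.5],z)
g=lambda u,v,z:plane("top",[410+(u-350+.5)/4-.5,110+(v+.5)/4-.5],z)
P=[f(125,53,.036),f(58,243,.036),f(236,95,.036),f(170,268,.036)]
for p in P: print(p.round(4))
print("len",[np.linalg.norm(P[a]-P[b]) for a,b in((0,1),(2,3),(0,2),(1,3))])
C=np.mean(P,0);t=(f(75,322,.005)+f(153,348,.005))/2
print("C",C,"tip",t,"dist",np.linalg.norm((C-t)[:2]),"yaw",np.degrees(np.arctan2(*(C-t)[1::-1])), [np.degrees(np.arctan2(*(P[a]-P[b])[1::-1])) for a,b in((0,1),(2,3),(1,3))])
S=[g(449,118,.03),g(627,104,.03)];L=[g(459,380,.052),g(693,361,.052)]
F=[g(383,52,.03),g(672,26,.03),g(422,472,.03),g(712,447,.03)]
for q in S+L+F: print(q.round(4))
print(proj("side",np.mean(P,0)),proj("side",t))
```

```text
[0.6117 0.3282 0.036 ]
[0.518  0.3595 0.036 ]
[0.5908 0.2733 0.036 ]
[0.5057 0.3045 0.036 ]
len [np.float64(0.09873587145088127), np.float64(0.0906448109422359), np.float64(0.05871399620448032), np.float64(0.05631775539166761)]
C [0.55657637 0.31638474 0.036     ] tip [0.47281943 0.34279466 0.005     ] dist 0.08782202679847335 yaw -17.500912153738064 [np.float64(-18.45776371818317), np.float64(-20.12480846247905), np.float64(77.36419900795711)]
[ 0.6311 -0.1861  0.03  ]
[ 0.6386 -0.2772  0.03  ]
[ 0.4986 -0.1817  0.052 ]
[ 0.5076 -0.2972  0.052 ]
[ 0.6645 -0.1531  0.03  ]
[ 0.6787 -0.3014  0.03  ]
[ 0.4535 -0.1696  0.03  ]
[ 0.4654 -0.3167  0.03  ]
[264.84064877 277.11310461] [302.58313626 309.04591287]
```

Trough centre ≈(0.557,0.316), yaw ≈-18°. Pocket ≈(0.577,-0.235), yaw ≈+4.5°, and the lip-to-stop distance measures 132 mm, as specified. The tool can't be tilted, so I'll grip near the +x end and let the tongue end pivot down in the pads. First, the move across and the turn.

```bash
cat > go.py <<'E'
import sys
from h import *
from rig import arm
def need(p,yaw):
    s=arm.state(); r=R.from_euler('xyz',s["eef_rot"],degrees=True).as_matrix()
    d=r.T@(np.array(p)-s["tool_pos"])*100; y=s["eef_rot"][2]
    t=-np.radians((yaw-y+180)%360-180)
    print("t",round(s["time"],2),"pos",s["tool_pos"].round(4),"rot",s["eef_rot"].round(2),"F",s["contact_force"].round(1),"w",round(s["width"],3),"q6",s["q"][5].round(1),"\nneed cm",d.round(2),"turn",t.round(3))
if __name__=="__main__": need([float(v) for v in sys.argv[1:4]],float(sys.argv[4]))
E
python3 -m creep '[-2.72,-2.75,0,0,-2.72,-2.75,0,0,-2.72,-2.75,0,0,-2.72,-2.75,0,0,-2.72,-2.75,0,0,-2.72,-2.75,0,0,-2.72,-2.75,0,0,-2.72,-2.75,0,0,-2.72,-2.75,0,0,-2.72,-2.75,0,0,-2.72,-2.75,0,0,-2.72,-2.75,0,0]' 1
python3 -m creep '[-2.72,-2.75,0,0,-2.72,-2.75,0,0,-2.72,-2.75,0,0,-2.72,-2.75,0,0,-2.72,-2.75,0,0,-2.72,-2.75,0,0,-2.72,-2.75,0,0,-2.72,-2.75,0,0,-2.72,-2.75,0,0,-2.72,-2.75,0,0,-2.72,-2.75,0,0,-2.72,-2.75,0,0]'
python3 -m creep '[0,0,0,-0.12,0,0,0,-0.12,0,0,0,-0.12,0,0,0,-0.12,0,0,0,-0.12,0,0,0,-0.12,0,0,0,-0.12,0,0,0,-0.12,0,0,0,-0.12,0,0,0,-0.12,0,0,0,-0.12,0,0,0,-0.12]'
python3 -m creep '[0,0,0,-0.12,0,0,0,-0.12,0,0,0,-0.12,0,0,0,-0.12,0,0,0,-0.12,0,0,0,-0.12,0,0,0,-0.12,0,0,0,-0.12,0,0,0,-0.07,0,0,0,0]'
python3 go.py 0.592 0.3055 0.12 72
```

```text
time: 1.15
tool_pos: [0.3963, -0.1154, 0.2313]
eef_rot: [-180.0, -0.0, -69.5]
contact_force: [0.7, 0.3, 0.3]
width: 0.999
time: 2.15
tool_pos: [0.5912, 0.3058, 0.2308]
eef_rot: [180.0, -0.0, -69.5]
contact_force: [0.4, -0.7, 0.4]
width: 0.997
time: 3.15
tool_pos: [0.5908, 0.3039, 0.2308]
eef_rot: [180.0, 0.1, 13.3]
contact_force: [1.0, 0.3, 0.6]
width: 1.004
time: 3.98
tool_pos: [0.5908, 0.3039, 0.2308]
eef_rot: [-180.0, 0.0, 72.1]
contact_force: [-0.3, 1.1, 0.5]
width: 1.003
t 3.98 pos [0.5908 0.3039 0.2308] rot [-1.7996e+02  4.0000e-02  7.2080e+01] F [-0.3  1.1  0.5] w 1.003 q6 -45.8 
need cm [ 0.2   0.07 11.08] turn 0.001
```

Arrived. Close check from the wrist camera before descending.

```bash
python3 -m creep '[0.1,0,2.5,0,0.1,0,2.5,0,0,0,0,0,0,0,0,0]'
python3 - <<'E'
from h import *
from rig import arm
s=arm.state();T=wristT(s);b=viewer.snapshot("wrist")[:,:,::-1].copy();np.save("T1.npy",T)
cv2.imwrite("pics/w1.png",b)
a=np.radians(-18);X=np.array([np.cos(a),np.sin(a),0]);Y=np.array([-X[1],X[0],0]);C=np.array([.5575,.3165,0])
for x,y,z in((-50,30,36),(-50,-30,36),(50,30,36),(50,-30,36),(-88,20,5),(-88,-20,5)):
    print((x,y),proj("wrist",C+X*x/1e3+Y*y/1e3+[0,0,z/1e3],T).round(0))
E
```

```text
time: 4.32
tool_pos: [0.5908, 0.3055, 0.1799]
eef_rot: [-179.9, 0.2, 72.0]
contact_force: [0.8, -0.1, 0.6]
width: 1.0
(-50, 30) [357.  84.]
(-50, -30) [282.  84.]
(50, 30) [353. 202.]
(50, -30) [286. 202.]
(-88, 20) [343.  36.]
(-88, -20) [296.  36.]
```

View pics/w1.png

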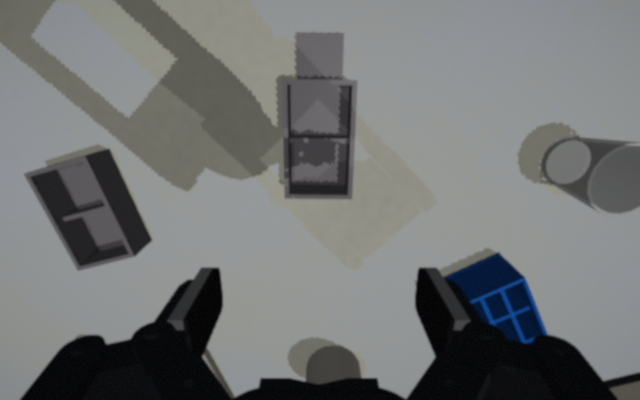

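Wrist view: trough rim spans (284–355, 79–199) and the tongue tip is at (296–344, 33). This agrees with my estimate to about 3 mm along x, with yaw and centreline fine. Descending.

```bash
python3 -m creep '[0,-0.2,3,0,0,0,3,0,0,0,3,0,0,0,3,0,0,0,3,0,0,0,1.5,0,0,0,1.0,0,0,0,0,0]'; python3 go.py 0.5888 0.3063 0.004 72; python3 -m creep '[0,0,0,0,0,0,0,0,0,0,0,0,0,0,0,0,0,0,0,0,0,0,0,0,0,0,0,0,0,0,0,0,0,0,0,0,0,0,0,0]' -1 20
```

```text
time: 5.03
tool_pos: [0.5897, 0.3065, 0.0055]
eef_rot: [-179.9, 0.1, 72.0]
contact_force: [0.2, 0.5, -0.2]
width: 1.002
t 5.03 pos [0.5897 0.3065 0.0055] rot [-1.7995e+02  6.0000e-02  7.2000e+01] F [ 0.2  0.5 -0.2] w 1.002 q6 -45.5 
need cm [-0.04 -0.08  0.15] turn -0.0
time: 5.87
tool_pos: [0.5912, 0.3071, 0.0086]
eef_rot: [179.8, -0.2, 72.0]
contact_force: [0.6, -0.6, 7.7]
width: 0.699
```

```bash
python3 -m creep '[0,0,-0.5,0,0,0,-1,0,0,0,-1,0,0,0,-1,0,0,0,-1,0,0,0,-1,0,0,0,-1.5,0,0,0,-2,0,0,0,0,0,0,0,0,0]'
python3 - <<'E'
from h import *
from rig import arm
a=viewer.snapshot("side")[:,:,::-1];s=arm.state();b=viewer.snapshot("wrist")[:,:,::-1]
v=np.hstack([cv2.resize(a[170:330,180:340],(400,400)),cv2.resize(b[0:400,120:520],(400,400))]);cv2.imwrite("pics/l1.png",v)
E
```

```text
time: 6.7
tool_pos: [0.5904, 0.3069, 0.0978]
eef_rot: [179.9, -0.1, 72.0]
contact_force: [0.0, 0.2, -1.3]
width: 0.702
```

View pics/l1.png

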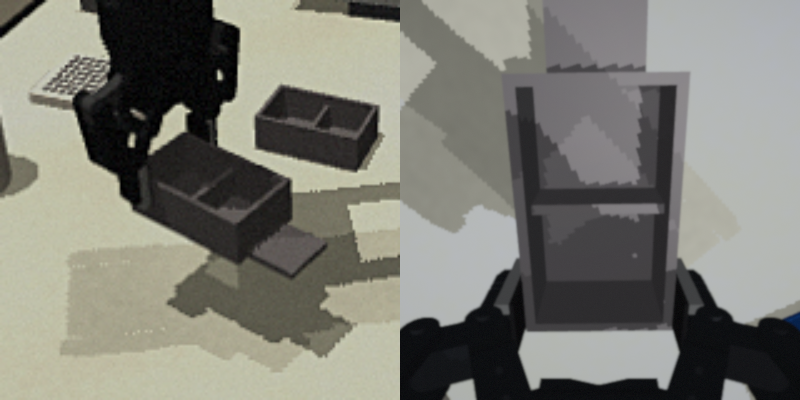

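Lifted at 1.3 N, centred, but the pads hold it almost flat (about 3° from the rim widths), so gravity alone won't tilt it. Plan: set it back down and regrip mid-body, a bit higher. Then lower its +x end gently onto the fixed stop, which turns it in the pads, and slide the tongue under the lip.

```bash
python3 -m creep '[0,0,2.5,0,0,0,2.5,0,0,0,2,0,0,0,1,0,0,0,0.4,0,0,0,0.3,0,0,0,0,0]'; python3 -m creep '[0,0,0,0,0,0,0,0,0,0,0,0,0,0,0,0,0,0,0,0,0,0,0,0]' 1; python3 -m creep '[0,0,0,0,0,-1.2,-0.2,0,0,-1.2,-0.2,0,0,-1.2,0,0,0,0,0,0]';python3 go.py 0.5546 0.3174 0.013 72;  python3 - <<'E'
from h import *
from rig import arm
s=arm.state();np.save("T2.npy",wristT(s));b=viewer.snapshot("wrist")[:,:,::-1]
cv2.imwrite("pics/w2.png",b)
E
```

```text
time: 7.38
tool_pos: [0.5898, 0.3066, 0.0096]
eef_rot: [180.0, -0.0, 72.0]
contact_force: [0.4, 0.1, -1.4]
width: 0.699
time: 7.88
tool_pos: [0.5898, 0.3066, 0.0095]
eef_rot: [180.0, -0.0, 72.0]
contact_force: [-0.0, 0.1, -0.4]
width: 1.001
time: 8.3
tool_pos: [0.5521, 0.3183, 0.0133]
eef_rot: [-179.9, 0.1, 72.1]
contact_force: [-0.5, -0.6, -0.7]
width: 0.999
t 8.3 pos [0.5521 0.3183 0.0133] rot [-1.7987e+02  9.0000e-02  7.2120e+01] F [-0.5 -0.6 -0.7] w 0.999 q6 -43.2 
need cm [-0.    0.27  0.03] turn 0.002
```

View pics/w2.png

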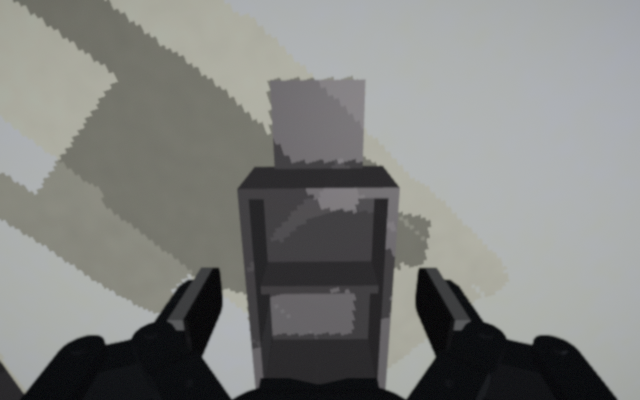

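Trough flat on the bench between the fingers. Rim -x edge at row 188 (columns 238–398), tongue tip at row 78 (columns 268–365).

Run:
```python
from h import *
T=np.load("T2.npy");Tt=T@np.linalg.inv(np.array(viewer.get_calibration("wrist")["T_tool_cam"]))
for uv,z in(((238,188),.036),((398,188),.036),((268,79),.005),((365,79),.005)):
    p=plane("wrist",uv,z,T); print(p.round(4),(Tt[:3,:3].T@(p-Tt[:3,3])*1000).round(1))
```

```text
[0.4968 0.3045 0.036 ] [-30.1 -48.4 -22.5]
[0.5148 0.3605 0.036 ] [ 28.8 -48.5 -22.6]
[0.4629 0.3242 0.005 ] [-21.7 -86.7   8.5]
[0.4754 0.3629 0.005 ] [ 18.9 -86.7   8.5]
```

```bash
python3 -m creep '[0,0,0,0,0,0,0,0,0,0,0,0,0,0,0,0,0,0,0,0,0,0,0,0,0,0,0,0,0,0,0,0]' -1 22; python3 -m creep '[0,0,-1,0,0,0,-2,0,0,0,-3,0,0,0,-3,0,0,0,-3,0,-1.5,0.6,0,0,-2.65,1.11,0,0,-3.65,1.51,0,0,-3.65,1.51,0,0,-3.65,1.51,0,0,-3.65,1.51,0,0,-3.65,1.51,0,0]'; python3 -m creep '[-3.65,1.51,0,0,-3.65,1.51,0,0,-3.65,1.51,0,0,-3.65,1.51,0,0,-3.65,1.51,0,0,-3.65,1.51,0,0,-3.65,1.51,0,0,-2.65,1.11,0,0,-1,0.4,0,0,0,0,0,0]';python3 -m creep '[0,0,0,-0.098,0,0,0,-0.098,0,0,0,-0.098,0,0,0,-0.098,0,0,0,0,0,0,0,0]';python3 go.py 0.5955 -0.2335 0.11 94.5;  python3 - <<'E'
from h import *
from rig import arm
s=arm.state();np.save("T3.npy",wristT(s));b=viewer.snapshot("wrist")[:,:,::-1];a=viewer.snapshot("side")[:,:,::-1]
cv2.imwrite("pics/w3.png",np.hstack([b[:,100:540],cv2.resize(a[90:210,260:400],None,fx=2.5,fy=3.333)]))
E
```

```text
time: 9.02
tool_pos: [0.5559, 0.3177, 0.0135]
eef_rot: [180.0, -0.0, 72.0]
contact_force: [1.3, 0.2, 3.0]
width: 0.696
time: 10.02
tool_pos: [0.5733, 0.0737, 0.1328]
eef_rot: [-179.9, 0.1, 72.0]
contact_force: [1.0, 1.0, -1.0]
width: 0.698
time: 10.85
tool_pos: [0.5983, -0.2418, 0.1324]
eef_rot: [-179.9, 0.0, 71.8]
contact_force: [0.9, 0.5, -1.7]
width: 0.696
time: 11.35
tool_pos: [0.5987, -0.2374, 0.1331]
eef_rot: [-179.9, -0.1, 94.4]
contact_force: [0.2, -0.4, -1.9]
width: 0.697
t 11.35 pos [ 0.5987 -0.2374  0.1331] rot [-1.7994e+02 -6.0000e-02  9.4410e+01] F [ 0.2 -0.4 -1.9] w 0.697 q6 -117.1 
need cm [ 0.41 -0.29  2.31] turn -0.001
```

View pics/w3.png

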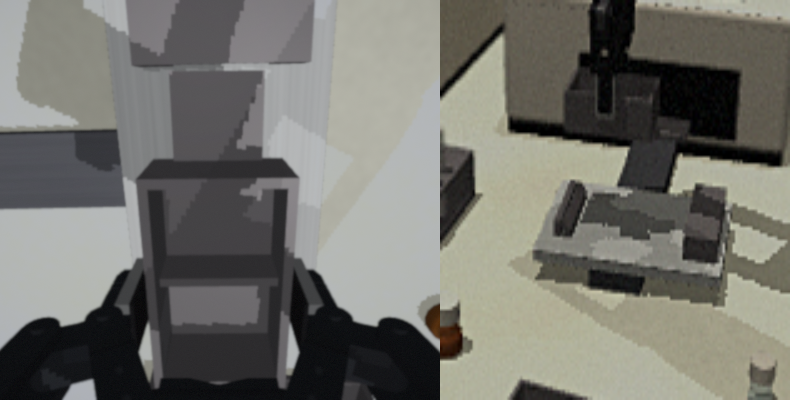

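Lip edge at row 65 (full-image columns 230–412) and tongue tip at row 70 (columns 270–365), both squared up. The trough rim's -x edge is at row 180 (columns 238–399).

Run:
```python
from h import *
T=np.load("T3.npy");Tt=T@np.linalg.inv(np.array(viewer.get_calibration("wrist")["T_tool_cam"]))
tz=Tt[2,3]
zb=tz-.0135  # underside height
for n,uv,z in(("lip",(230,66),.052),("lip",(412,64),.052),("rim",(238,180),zb+.036),("rim",(399,180),zb+.036),("tip",(270,70),zb+.005),("tip",(365,70),zb+.005)):
    p=plane("wrist",uv,z,T); print(n,p.round(4),(Tt[:3,:3].T@(p-Tt[:3,3])*1000).round(1))
```

```text
lip [ 0.508  -0.2987  0.052 ] [-54.2 -95.1  81.1]
lip [ 0.4982 -0.1877  0.052 ] [ 57.3 -96.3  81.2]
rim [ 0.5496 -0.2707  0.1556] [-29.4 -51.6 -22.5]
rim [ 0.545  -0.212   0.1556] [ 29.5 -51.6 -22.4]
tip [ 0.5102 -0.2644  0.1246] [-20.1 -90.3   8.6]
tip [ 0.5072 -0.2251  0.1246] [ 19.3 -90.3   8.6]
```

Trough is 19.5 mm towards +x of its seat (tongue tip 5.5 mm clear of the lip), laterally within 2 mm, and square. Lowering to just above the stop, then pressing gently in small steps.

```bash
python3 -m creep '[0.1,0,2.5,0,0,0,2.5,0,0,0,1.5,0,0,0,0.5,0,0,0,0,0]';python3 -m creep '[0,0,0.2,0,0,0,0.2,0,0,0,0,0]';python3 -m creep '[0,0,0.2,0,0,0,0.2,0,0,0,0,0]';python3 -m creep '[0,0,0.15,0,0,0,0.15,0,0,0,0,0]'
```

```text
time: 11.87
tool_pos: [0.5982, -0.2374, 0.0618]
eef_rot: [-179.8, -0.1, 94.4]
contact_force: [0.4, 0.3, -1.4]
width: 0.697
time: 12.12
tool_pos: [0.5996, -0.2382, 0.0602]
eef_rot: [179.9, 0.0, 94.5]
contact_force: [0.3, 0.6, -1.5]
width: 0.695
time: 12.37
tool_pos: [0.5991, -0.2382, 0.0562]
eef_rot: [180.0, 0.0, 94.5]
contact_force: [-1.6, 0.7, 2.0]
width: 0.698
time: 12.62
tool_pos: [0.5981, -0.2382, 0.0532]
eef_rot: [-179.9, 0.0, 94.5]
contact_force: [-5.3, 0.9, 6.2]
width: 0.695
```

```bash
python3 -m creep '[0,0,0.15,0,0,0,0.1,0,0,0,0,0]'
python3 - <<'E'
from h import *
from rig import arm
s=arm.state();np.save("T4.npy",wristT(s));b=viewer.snapshot("wrist")[:,:,::-1];a=viewer.snapshot("side")[:,:,::-1]
cv2.imwrite("pics/w4.png",np.hstack([b[:,120:520],cv2.resize(a[115:195,290:390],None,fx=4,fy=5)]))
E
```

```text
time: 12.87
tool_pos: [0.5981, -0.2383, 0.0522]
eef_rot: [-179.9, 0.0, 94.5]
contact_force: [-7.8, 0.8, 12.8]
width: 0.698
```

View pics/w4.png

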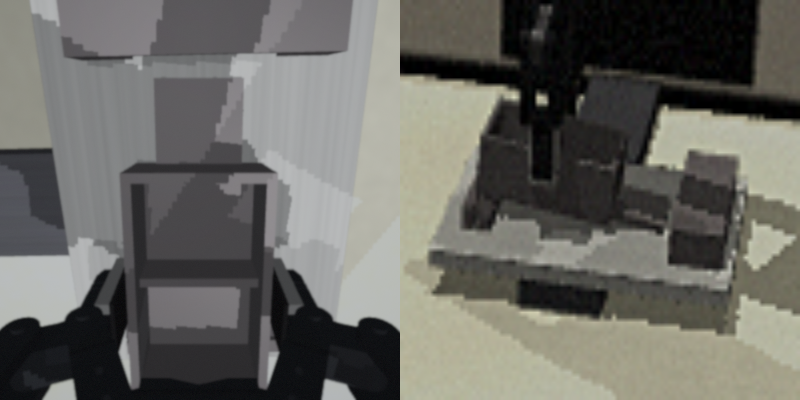

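It tilted: the tongue tip dropped about 10 mm (about 6°) and now sits low in front of the lip, with the +x end up on the stop. Raising 7 mm commanded to unload, then sliding to hook.

```bash
python3 -m creep '[0,0,-0.35,0,0,0,-0.35,0,0,0,0,0]'; python3 -m creep '[0,-0.4,0,0,0,-0.4,0,0,0,0,0,0]';python3 -m creep '[0,-0.4,0,0,0,-0.4,0,0,0,-0.2,0,0,0,0,0,0]';python3 go.py 0.579 -0.2365 0.0435 94.6
python3 - <<'E'
from h import *
from rig import arm
s=arm.state();np.save("T5.npy",wristT(s));b=viewer.snapshot("wrist")[:,:,::-1];a=viewer.snapshot("side")[:,:,::-1]
cv2.imwrite("pics/w5.png",np.hstack([b[:,120:520],cv2.resize(a[115:195,290:390],None,fx=4,fy=5)]))
E
```

```text
time: 13.22
tool_pos: [0.5997, -0.2382, 0.0574]
eef_rot: [179.9, 0.0, 94.5]
contact_force: [-0.3, -0.6, -1.9]
width: 0.697
time: 13.47
tool_pos: [0.5898, -0.2385, 0.0562]
eef_rot: [-179.9, -0.0, 94.5]
contact_force: [0.3, -0.4, -1.6]
width: 0.701
time: 13.8
tool_pos: [0.5804, -0.2395, 0.0568]
eef_rot: [-180.0, -0.0, 94.5]
contact_force: [0.0, -0.3, -1.7]
width: 0.7
t 13.8 pos [ 0.5804 -0.2395  0.0568] rot [-1.7996e+02 -1.0000e-02  9.4460e+01] F [ 0.  -0.3 -1.7] w 0.7 q6 -117.9 
need cm [ 0.31 -0.12  1.33] turn -0.002
```

View pics/w5.png

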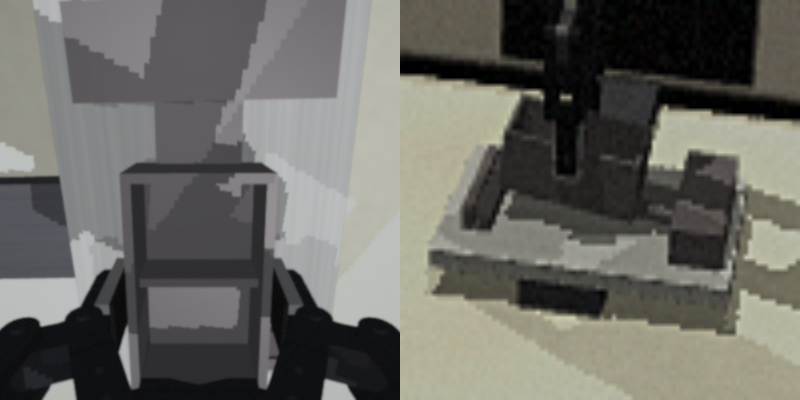

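Tongue is now hidden under the lip edge (row 100), there is no contact force, and the +x end is inside the stop. Swinging it down.

```bash
python3 -m creep '[0.2,-0.1,0.2,0,0,0,0.2,0,0,0,0,0]'; python3 -m creep '[0,0,0.2,0,0,0,0.2,0,0,0,0,0]';python3 -m creep '[0,0,0.2,0,0,0,0.2,0,0,0,0,0]';python3 -m creep '[0,0,0.2,0,0,0,0,0]'
```

```text
time: 14.15
tool_pos: [0.5796, -0.2372, 0.0522]
eef_rot: [-179.9, -0.0, 94.5]
contact_force: [0.0, 0.5, -1.1]
width: 0.699
time: 14.4
tool_pos: [0.5809, -0.2376, 0.0491]
eef_rot: [179.9, 0.0, 94.5]
contact_force: [1.8, 0.4, 1.9]
width: 0.696
time: 14.65
tool_pos: [0.5802, -0.2377, 0.0447]
eef_rot: [180.0, 0.0, 94.5]
contact_force: [2.1, -0.4, 2.7]
width: 0.697
time: 14.82
tool_pos: [0.5802, -0.2377, 0.0428]
eef_rot: [180.0, 0.0, 94.5]
contact_force: [1.4, -0.3, 2.7]
width: 0.699
```

```bash
python3 -m creep '[0,0,0.15,0,0,0,0,0]'; python3 -m creep '[0,0,0,0,0,0,0,0,0,0,0,0,0,0,0,0,0,0,0,0,0,0,0,0,0,0,0,0]' 1;python3 -m creep '[0,0,-1,0,0,0,-2,0,0,0,-3,0,0,0,-3,0,0,0,-3,0,0,0,0,0,0,0,0,0]'
python3 - <<'E'
from h import *
from rig import arm
s=arm.state();np.save("T6.npy",wristT(s));b=viewer.snapshot("wrist")[:,:,::-1];a=viewer.snapshot("side")[:,:,::-1]
cv2.imwrite("pics/w6.png",np.hstack([b[:,120:520],cv2.resize(a[115:195,290:390],None,fx=4,fy=5)]))
E
```

```text
time: 14.98
tool_pos: [0.5801, -0.2377, 0.0428]
eef_rot: [180.0, 0.0, 94.5]
contact_force: [-0.3, 0.6, 10.1]
width: 0.699
time: 15.57
tool_pos: [0.5798, -0.2375, 0.0411]
eef_rot: [-180.0, -0.0, 94.5]
contact_force: [0.4, -0.2, -0.4]
width: 1.003
time: 16.15
tool_pos: [0.5811, -0.238, 0.1643]
eef_rot: [179.7, 0.2, 94.5]
contact_force: [0.0, 0.1, -0.8]
width: 1.0
```

View pics/w6.png

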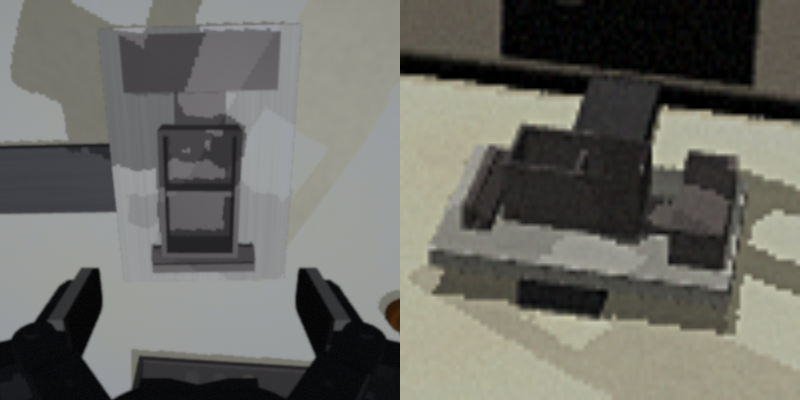

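Seated: tongue runs under the lip (row 92) and the +x rim (row ~257) lies inside the stop. Quick numeric check of flatness.

Run:
```python
from h import *
T=np.load("T6.npy")
P=[plane("wrist",(120+u,v),.066,T) for u,v in((158,130),(244,129),(162,257),(238,256))]
X=np.array([np.cos(.08),np.sin(.08)]);Y=np.array([-X[1],X[0]])
for p in P: print(np.round([(p[:2]-[.577,-.2365])@X*1e3,(p[:2]-[.577,-.2365])@Y*1e3],1))
print("widths",np.linalg.norm(P[0]-P[1]),np.linalg.norm(P[2]-P[3]))
b=viewer.snapshot("top")[:,:,::-1];a=cv2.imread("pics/top0.png")
print("plain diff",cv2.absdiff(a,b.copy())[145:212,275:320].mean())
```

```text
[-49.7 -30.2]
[-50.4  29.8]
[ 49.9 -31. ]
[49.  29.3]
widths 0.05996760363334526 0.06028531374002279
plain diff 7.803206191265892
```

Rim at the seated height is 100 × 60 mm at both ends, so it is flat and centred within 1 mm of the pocket.

```bash
python3 -c "
from rig import job
print(job.job_done())"
```

```text
the job is handed in; nothing more can be done
None
```

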